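# Press a proud bush home on the bench lever press and keep it held down

### The job

Two hubs stand in the two nests of the press's shuttle, and one of them still has its flanged bush standing proud: slide the shuttle across to its stop so that this hub comes under the ram, then press the lever down until the bush's flange is seated on the hub. The program finishes while still holding: keep the lever pressed, the ram bearing firmly on the seated bush (at least 30 N) while the bonding compound grabs, and do not let go. Leave the finished hub unpressed and the other things on the bench where they are.

Things in the scene. Friction and masses are not known exactly. Their poses are not given: they have to be found in the camera images.
- press: Hand lever press, green casting, fixed to the bench. Origin on the bench (z = 0) below the ram axis; x points from the lever's grip to the column, y along the shuttle's slide (left as seen from the grip), z up. Slide bed 92 mm wide (x), 380 mm long (y). Column and head 50 mm wide (y), at x = -31 to +117 mm, head top at z = 180 mm, pivot lugs to 220 mm; lever axis along y at x = 60 mm, z = 200 mm.
- shuttle (a joint): Steel plate that slides along the press's y, 76 mm by 250 mm (y), top at z = 49 mm; about 4 N of friction, stays where left. Value in m: 0 in the middle (start, both nests beside the ram), a hard stop at -0.060 and +0.060. Two nests, 52 mm round, 5 mm deep, lie 60 mm to either side of its middle: +0.060 (shifted to +y) brings the right-hand (-y) nest under the ram, -0.060 the left-hand (+y) one.
- knob_left (a point): Black knob on the +y end of the shuttle, 112 mm from its middle: upright, 19 mm in diameter and 18 mm high on a 12 mm stem, top at z = 87 mm, open all round for a grasp from above. This point: on its axis at mid-height, z = 78 mm. Moves with the shuttle.
- knob_right (a point): The same knob on the -y end of the shuttle; this point as for knob_left.
- hub_proud: Hub still to be done: turned aluminium, loose in its nest (left or right, differs from start to start), foot 52 mm and body 44 mm in diameter, 34 mm high. Origin at the centre of its underside (5 mm below the shuttle's top face), z up.
- bush (a joint): Flanged bronze bush in hub_proud (flange 36 mm in diameter, 5 mm thick). Value in m: 0 at the start, when the flange's underside stands 12 mm proud of the hub's face; 0.012 when the flange is seated on the hub. A tight fit: it takes about 25 N straight down to move it and it stays where it is left.
- bush_top (a point): Centre of the top face of that bush's flange; z = 95 mm when proud, 83 mm when seated.
- hub_done: Finished hub in the other nest: the same in shape and materials, but its bush's flange is already down on the hub (top at z = 83 mm). Origin at the centre of its underside. Not to be pressed.
- lever (a joint): Lever of the press, in rad: 0 at rest (0.35 above level), growing as it is pressed down, at most 0.66. A spring lifts it when let go. The ram hangs on it 60 mm from its axis: it meets the proud bush at about 0.34, seated at about 0.54. At the grip, pressing takes about 4 to 6 N against the spring, 8 to 13 N while the bush moves; each newton beyond the spring's gives about 3.7 N at the ram.
- grip (a point): Centre of the lever's black rubber grip: a round sleeve 28 mm in diameter and 80 mm long, lying along the lever; this point is on its axis, 220 mm from the pivot. At rest at press x = -147 mm, z = 275 mm; with the bush seated at x = -156 mm, z = 158 mm. The space above it is free.
- ram_nose (a point): Centre of the flat lower end of the ram (30 mm in diameter), on the press's axis; z = 115 mm at rest. Moves straight down with the lever: drop = 59 mm x lever value.
- brush: Bystander: flat paint brush with a wooden handle, about 205 mm long, lying on the bench.
- spanner: Bystander: open-end spanner, 170 mm long, lying on the bench.
- spare_bush: Bystander: a spare flanged bronze bush standing flange down on the bench, 36 mm wide and 35 mm high.
- plastic_cup: Bystander: white plastic cup, 64 mm wide and 52 mm high.
- solvent_tin: Bystander: round tin, 86 mm wide and 150 mm high.
- screwdriver: Bystander: screwdriver lying on the bench.
- big_nut: Bystander: large dark hexagon nut, 36 mm wide and 16 mm high.
There are look-alikes about, which are no part of the job. What is shaped like the hub_proud but purple is not meant.

How it is judged (in metres and radians):
On the way, in this order (a step that is already met when the one before it is completed fails the run):
1. the hub with the proud bush stands under the ram, within 4 mm of its axis, the bush still proud (horizontal distance between hub_proud and ram_nose below 0.004 m and value of joint bush below 0.003 m), for 0.2 s.
2. the ram has pressed the bush home (within 1 mm) (value of joint bush above 0.011 m and contact force between ram and hub_proud above 10 N), for 0.2 s.
At the end, for the whole second after the job is handed in: The hub that had the proud bush is under the ram (within 4 mm of its axis), the bush is seated to within 1 mm, the ram bears on it with more than 30 N, and the robot is still pressing the lever (more than 3 N), which is at rest (horizontal distance between hub_proud and ram_nose below 0.004 m and value of joint bush above 0.011 m and contact force between ram and hub_proud above 30 N and contact force between any of the fingers, the arm and lever above 3 N and velocity of joint lever between -0.05 and 0.05 rad/s); the arm keeps its last pose, push and grip.
It fails at once if the ram is pressed on the finished hub (contact force between ram and hub_done above 2 N).
It fails at once if a bystander is moved by more than 30 mm (distance of any of brush, spanner, spare_bush, plastic_cup, solvent_tin, screwdriver, big_nut from where it was at the start of the episode above 0.03 m).
It also fails if it takes over 54 s, if anything falls off the work surface, if the arm or the gripper's body presses on something with over 40 N, if the wrist force passes 120 N, or if a joint passes its speed limit or range.

### The arm

A 7-joint arm with a two-finger parallel gripper is mounted at the origin on the work surface. World frame = base frame: x ahead of the robot, y to its left, z up, the work surface at z = 0. Lengths are in mm, angles in rad, forces in N, time in s.
With the tool pointing down it reaches from about 400 to 875 mm from the base axis. Payload 4.4 kg.
Tool frame: the origin (TCP) lies at the very end of the fingers, on their centre line; the grasp point (between the pads) lies 19 mm behind it (ctrl.pinch_z is the z of the grasp point in the tool frame, in mm); z points along the fingers, x is the direction in which the jaws open and shut, and the axes are right-handed (so a half turn about z gives the same grasp; the last joint's range is limited). The gripper opens to 85 mm and grips with 20 to 120 N. Pads are 22 mm wide; open, the fingers measure 114 mm over their backs; the gripper's body (76 mm by 85 mm) begins 54 mm behind the grasp point. The pads swing forward as they close: fully open they stand 13 mm farther back than shut.
Start: joints at [-1.382, 0.628, 0.038, 1.517, -0.027, 0.996, -0.02], TCP at [163.809, 629.035, 231.313] pointing down, gripper open.
Joint ranges: [-3.06, 3.06], [-0.37, 2.12], [-1.25, 1.32], [0.18, 2.47], [-1.1, 4.24], [0.23, 1.98], [-2.94, 2.94]. Speed limits (rad/s): [2.57, 2.57, 3.14, 3.14, 3.14, 3.14, 3.14].

### API

Orientations are given as [roll, pitch, yaw] about the fixed x, y, z axes, in that order (R = Rz(yaw) Ry(pitch) Rx(roll)).
In Python, from cell import sensors, get_image, order, ctrl gives the robot as it stands.
- The arm moves only by the tool arm_command, never from a script. Its argument "rows" is a list that holds one entry, the list of rows, each a list of 6 numbers: the shift along the tool's x, y, z in mm, then the turn, a rotation vector about the tool's x, y, z in degrees. A call has 1 to 20 rows; each row is the pose to reach, as a shift and turn from the pose commanded when the call began, along the tool's axes at that moment; what a row does not reach only later rows make up. A row lasts 1/12 s, in which the tool goes at most 41.7 mm and 7.16 degrees, less where a joint would pass 70% of its speed; a pose out of reach is approached as far as the arm can. A call with a gripper value outside its range is refused whole. "claw" is the opening, from -1 (shut) to 1 (fully open), set as the call begins (left out, the last holds). The fingers move at their own pace and stop on an object; the grip force is fixed at half the most. Time passes only in rows, so rows that repeat a pose let the fingers close. It gives the time, the measured TCP pose, the force and the opening at its end, in the units of the state.
- sensors.read_state(): the state, without advancing time (a new reading comes with each control period).
- get_image(name): name is "side" or "top" or "wrist"; returns a dict with "pixels" (384x512x3 uint8, red, green, blue), "z_map" (384x512 float32, mm along the optical axis (not along the pixel's ray), 0 where there is no reading), "K" (3x3 intrinsics, pixels), "pose" (4x4, takes a point from camera to world coordinates). Camera axes: x right, y up, looking along -z (the intrinsics and any distortion apply to the point x, -y, -z); pixel columns grow to the right and rows downward; lengths in mm; the calibration is good to about 2 mm. The wrist camera is an equidistant fisheye: a pixel r from the principal point sees the ray r / f radians off the axis. A picture is of the moment at which its call begins.
- order.finish_job(): hands the job in, once; it reports no verdict.
The state is a dict: "clock": time; "qpos": joint angles; "qd": joint speeds; "tau": joint torques, N m; "eef_pos": TCP position; "tool_rot": TCP orientation; "force": force on the tool from outside, world axes, zero at the start; "torque": the same for the moment, N m; "width": finger opening in mm.
Only numpy, scipy, OpenCV 4.12 (cv2) and the standard library are available. Lean on these libraries where they do the work, as an engineer would, in place of code of your own. Each camera call takes 0.05 s, during which the arm holds its last target.

## Working session

There is one attempt and no reset: what is moved stays moved. The work goes in short steps, Python scripts to look and compute and a tool call to move; the robot and the scene stay as the last step left them, time stands still between calls to the robot, and variables do not carry over. Pictures are saved under pics/ and viewed, and the job is handed in when it is done.

Besides the shell and the picture viewer there is one more tool, called after "Call:" as name([rows], argument=value, ...), one row to a line, values as JSON. arm_command: Moves the arm, as the interface text tells. Its arguments: {"type":"object","properties":{"rows":{"type":"array","items":{"type":"array","items":{"type":"array","items":{"type":"number"}}}},"claw":{"type":"number"}},"required":["rows"]}

```bash
ls; mkdir -p pics; python3 - <<'E'
from cell import sensors,get_image,ctrl
import cv2,numpy as np
print(sensors.read_state()); print(ctrl.pinch_z)
for n in("side","top","wrist"):
    d=get_image(n); cv2.imwrite(f"pics/{n}0.png",d["pixels"][:,:,::-1]); np.savez(f"pics/{n}0.npz",**d)
    print(n,d["K"].tolist(),d["pose"].round(3).tolist(),[k for k in d])
E
```

```text
pics
{'clock': 0.0, 'qpos': array([-1.38181636,  0.62932526,  0.03843288,  1.51837653, -0.02699455,
        0.99629386, -0.02001688]), 'qd': array([-0.00211534,  0.00079479,  0.00013211, -0.00017287,  0.00076982,
        0.00131746,  0.00134232]), 'tau': array([-1.03767110e-03, -5.63402653e+01,  1.22611072e+00, -1.93448728e+01,
        1.11116839e-02,  1.06959860e-02,  8.46200336e-07]), 'eef_pos': array([163.63169272, 628.41918492, 230.3997203 ]), 'tool_rot': array([3.14156940e+00, 1.88512478e-03, 1.31600957e+00]), 'force': array([-0.98088889,  0.50835327, -0.4247204 ]), 'torque': array([-0.06527239, -0.01614968,  0.01436868]), 'width': 85.38783250740373}
-18.700000000000003
side [[494.13478044457116, 0.0, 260.86522377756717], [0.0, 494.13478044457116, 184.95756250481813], [0.0, 0.0, 1.0]] [[-0.857, 0.411, -0.312, 128.318], [-0.516, -0.673, 0.53, 740.173], [0.007, 0.615, 0.788, 1258.236], [0.0, 0.0, 0.0, 1.0]] ['pixels', 'z_map', 'K', 'pose']
top [[355.5073018687095, 0.0, 247.9874510500394], [0.0, 355.5073018687095, 192.93178662004965], [0.0, 0.0, 1.0]] [[-0.026, 0.986, -0.165, 396.55], [-0.999, -0.029, -0.016, 5.078], [-0.021, 0.165, 0.986, 1228.867], [0.0, 0.0, 0.0, 1.0]] ['pixels', 'z_map', 'K', 'pose']
wrist [[297.3186396354542, 0.0, 257.3720193402227], [0.0, 297.3186396354542, 191.36496308782475], [0.0, 0.0, 1.0]] [[0.252, -0.916, -0.312, 82.751], [0.968, 0.238, 0.084, 650.028], [-0.003, -0.324, 0.946, 372.894], [0.0, 0.0, 0.0, 1.0]] ['pixels', 'z_map', 'K', 'pose']
```

View pics/side0.png

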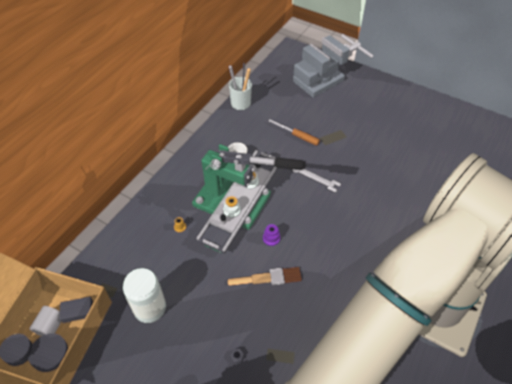

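View pics/top0.png

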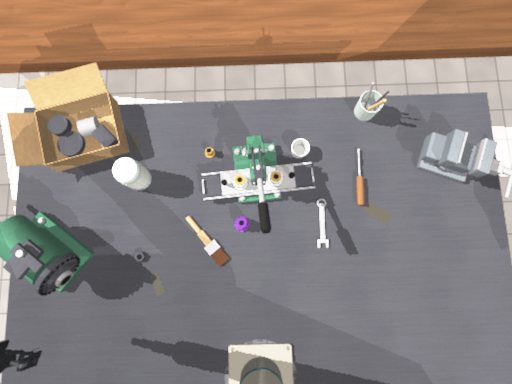

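View pics/wrist0.png

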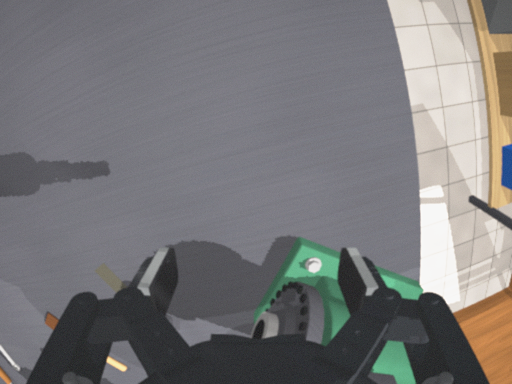

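Side view: the press is near (235,185), with the purple decoy at (271,235) and the spare bush at (180,224). Top view: the press is near (260,175), grip at (264,218), hubs at (240,181) and (276,177), purple decoy at (242,224), spare bush at (210,153). I'll zoom in on these.

```bash
python3 - <<'E'
import cv2
a=cv2.imread("pics/side0.png")[130:260,160:350]; b=cv2.imread("pics/top0.png")[125:240,190:330]
cv2.imwrite("pics/c_side.png",cv2.resize(a,None,fx=4,fy=4,interpolation=cv2.INTER_CUBIC))
cv2.imwrite("pics/c_top.png",cv2.resize(b,None,fx=5,fy=5,interpolation=cv2.INTER_CUBIC))
E
```

```text
(no output)
```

View pics/c_side.png

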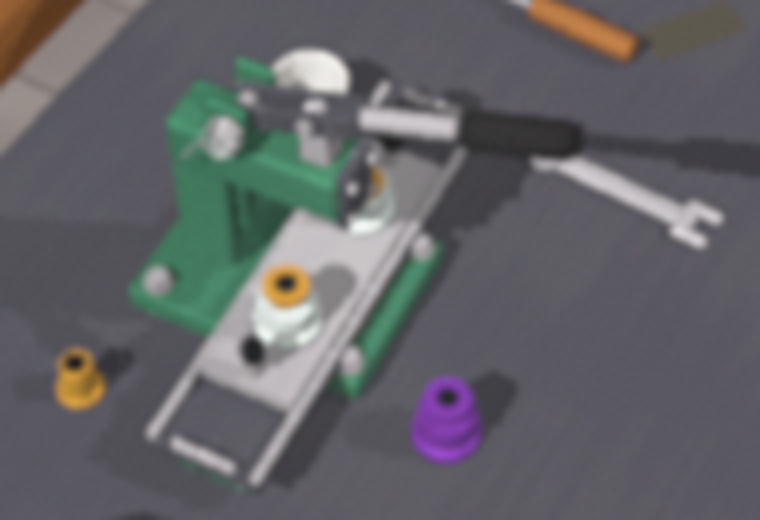

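View pics/c_top.png

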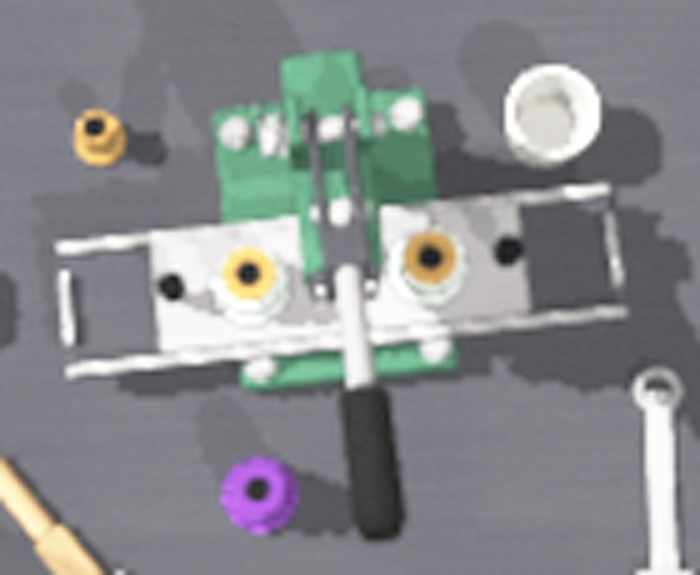

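Top crop: left hub at full-image pixel (240,180), right hub at (276,177), knobs at (224,182) and (292,175), grip at (264,218). I'll use depth to decide which bush stands proud and to get the press pose.

```bash
cat > h.py <<'E'
import numpy as np,cv2
def pts(d):
    z=d["z_map"];K=d["K"];P=d["pose"]
    v,u=np.mgrid[:z.shape[0],:z.shape[1]]
    c=np.stack([(u-K[0,2])/K[0,0]*z,-(v-K[1,2])/K[1,1]*z,-z],-1)
    return c@P[:3,:3].T+P[:3,3]
def ray(d,u,v,h):
    K=d["K"];P=d["pose"]
    r=P[:3,:3]@np.array([(u-K[0,2])/K[0,0],-(v-K[1,2])/K[1,1],-1]);o=P[:3,3]
    return o+r*(h-o[2])/r[2]
E
python3 - <<'E'
import numpy as np,cv2
from h import *
for n,rois in (("top",dict(hl=(228,168,252,190),hr=(264,164,288,188),kl=(219,177,229,187),kr=(287,170,297,181),grip=(256,200,272,235))),
               ("side",dict(hl=(220,192,245,220),hr=(243,165,260,190),kl=(218,210,228,222),grip=(270,155,310,172)))):
    d=dict(np.load(f"pics/{n}0.npz"));W=pts(d);hsv=cv2.cvtColor(d["pixels"],cv2.COLOR_RGB2HSV)
    for k,(a,b,c,e) in rois.items():
        H=hsv[b:e,a:c].astype(int);w=W[b:e,a:c]
        if k[0]=="h": m=(H[...,0]>10)&(H[...,0]<28)&(H[...,1]>110)&(H[...,2]>90)
        else: m=(H[...,2]<60)
        vv,uu=np.nonzero(m);q=w[m]
        print(n,k,m.sum(),"px",uu.mean()+a,vv.mean()+b,"med",np.median(q,0).round(1),"z",np.percentile(q[:,2],[5,25,50,75,95]).round(1), "xy mid",((q.min(0)+q.max(0))/2).round(1))
E
```

```text
top hl 46 px 239.17391304347825 179.2826086956522 med [633.3  51.7  94.8] z [91.4 93.6 94.8 96.  98.3] xy mid [633.7  51.8  95.4]
top hr 54 px 275.5740740740741 176.01851851851853 med [642.5 -67.8  83.5] z [79.8 82.2 83.5 85.4 88. ] xy mid [526.4 -38.9 654.1]
top kl 12 px 223.83333333333334 182.0 med [627.1 101.5  86.2] z [83.9 85.  86.2 88.1 90. ] xy mid [626.9 103.3  87. ]
top kr 17 px 291.29411764705884 174.7058823529412 med [ 643.9 -119.1   86.2] z [78.8 85.4 86.2 87.2 88.9] xy mid [ 644.5 -120.5   83. ]
top grip 126 px 266.3888888888889 219.1904761904762 med [479.9 -26.8 289.8] z [275.  283.7 289.8 296.2 299.9] xy mid [488.4 -24.4 284.5]
side hl 79 px 231.13924050632912 201.0759493670886 med [631.9  54.1  96.2] z [ 90.8  94.8  96.2  97.6 100.9] xy mid [633.3  53.6  91.6]
side hr 5 px 253.6 173.8 med [635.4 -77.2  85.4] z [78.9 80.2 85.4 86.  88. ] xy mid [634.9 -74.3  83.5]
side kl 15 px 222.8 217.13333333333333 med [626.5 108.7  84.8] z [78.7 81.6 84.8 86.2 90. ] xy mid [626.6 107.2  84.3]
side grip 273 px 289.5604395604396 163.5934065934066 med [487.9 -12.1 285.7] z [264.3 278.9 285.7 293.  300.4] xy mid [367.1 245.9 626.6]
```

Candidates: the left hub at top px (240,180), flange top z≈95 mm, proud and wanted. The right hub at (276,177), z≈83.5 mm, is finished. The purple look-alike at (242,224) and the spare bush on the bench at (210,153) are not meant. The crops agree with this: the left flange sits visibly higher on its hub. So the shuttle must go to -0.060 (toward -y).

I'll grasp the right knob, where there is room, and pull it -y. First I'll refine the geometry.

```bash
cat >> h.py <<'E'
from scipy.spatial.transform import Rotation as R
def shift(p0,rpy0,p1,rpy1):
    R0=R.from_euler('xyz',rpy0);R1=R.from_euler('xyz',rpy1)
    return (R0.inv().apply(np.array(p1)-p0)).round(1),np.degrees((R0.inv()*R1).as_rotvec()).round(1)
E
python3 - <<'E'
from h import *
t=dict(np.load("pics/top0.npz"));s=dict(np.load("pics/side0.npz"))
kr=ray(t,291.3,174.7,85);kl=ray(t,223.8,182,85);hl=ray(t,239.2,179.3,95);hr=ray(t,275.6,176,83)
print(kr,kl,hl,hr,"side",ray(s,222.8,217.1,83),ray(s,231.1,201,95))
v=kl-kr;print(np.hypot(*v[:2]),"yaw",np.arctan2(-v[0],v[1]),"mid",(kl+kr)/2)
v=hl-hr;print(np.hypot(*v[:2]),"yaw",np.arctan2(-v[0],v[1]),"mid",(hl+hr)/2)
W=pts(t)
# rails / cup / things heights near the pull path
for n,(u,v) in dict(railN=(305,163),railS=(305,187),bar=(313,175),cup=(300,148),spanner=(322,203)).items():
    print(n,np.median(W[v-1:v+2,u-1:u+2].reshape(-1,3),0).round(0))
# grip axis: dark pixels of grip in top
hsv=cv2.cvtColor(t["pixels"],cv2.COLOR_RGB2HSV)
m=np.zeros(W.shape[:2],bool);m[195:235,255:275]=True
m&=(W[...,2]>230)&(hsv[...,2]<75);q=W[m];print(m.sum(),q.min(0).round(),q.max(0).round(),np.median(q,0).round())
c=np.polyfit(q[:,0],q[:,1],1);print("grip line y at x=489, 475",np.polyval(c,[489,475]),c)
E
```

```text
[ 644.9258453  -119.84778809   85.        ] [627.15464621 102.35941803  85.        ] [632.59527465  51.15927322  95.        ] [642.55782345 -68.3662348   83.        ] side [627.04125443 106.83568178  83.        ] [632.81083167  53.66075569  95.        ]
222.91670634157532 yaw 0.07980593965204266 mid [636.04024576  -8.74418503  85.        ]
119.93998268922043 yaw 0.08315859536519843 mid [637.57654905  -8.60348079  89.        ]
railN [ 693. -173.   44.]
railS [ 609. -169.   44.]
bar [ 656. -205.    2.]
cup [ 758. -164.    7.]
spanner [ 559. -230.    4.]
274 [397. -35. 265.] [ 530.    5. 1229.] [486. -21. 289.]
grip line y at x=489, 475 [-20.45712492 -20.93466579] [ 3.41100626e-02 -3.71369455e+01]
```

```bash
python3 - <<'E'
from h import *
p0=[163.809,629.035,231.313]; r0=[3.1416,0,1.316]
print(shift(p0,r0,[645,-119,330],[np.pi,0,0.65]))
print(shift(p0,r0,[163.8,629,330],[np.pi,0,1.316]))
E
```

```text
(array([-602.6,  654.2,  -98.7]), array([-0. ,  0. , 38.2]))
(array([ -0. ,  -0. , -98.7]), array([-0.,  0., -0.]))
```

Call:
arm_command([
  [[0,0,-50,0,0,0],[0,0,-100,0,0,0],[-30,33,-100,0,0,2],[-60,65,-100,0,0,4],[-90,98,-100,0,0,6],[-120,131,-100,0,0,8],[-150,164,-100,0,0,10],[-180,196,-100,0,0,12],[-210,229,-100,0,0,14],[-240,262,-100,0,0,16],[-270,295,-100,0,0,18],[-300,327,-100,0,0,20],[-330,360,-100,0,0,22],[-360,393,-100,0,0,24],[-390,425,-100,0,0,26],[-420,458,-100,0,0,28],[-450,491,-100,0,0,30],[-480,523,-100,0,0,32],[-510,556,-100,0,0,34],[-540,588,-100,0,0,36]],
], claw=0.1)

```text
clock: 1.82
eef_pos: [569.8, -0.5, 331.2]
tool_rot: [-3.141, 0.0, 0.686]
force: [1.2, -0.4, 0.2]
width: 46.5
```

Call:
arm_command([
  [[0,0,0,0,0,0],[0,0,0,0,0,0],[0,0,0,0,0,0]],
])

```text
clock: 2.07
eef_pos: [568.7, 1.8, 330.7]
tool_rot: [-3.14, 0.001, 0.688]
force: [-0.1, -0.1, 1.0]
width: 47.0
```

```bash
python3 - <<'E'
from h import *
from cell import sensors
s=sensors.read_state();print(s["eef_pos"],s["tool_rot"],s["force"],s["width"])
print(shift(s["eef_pos"],s["tool_rot"],[645,-119,200],[np.pi,0,0.65]))
E
```

```text
[568.73673638   1.80828544 330.72359045] [-3.14000624e+00  6.53607550e-04  6.87793902e-01] [-0.07050746 -0.08454651  1.04370786] 47.00287769756933
(array([-17.7, 142. , 130.5]), array([-0.1,  0. ,  2.2]))
```

Call:
arm_command([
  [[-4,35,0,0,0,0.5],[-9,70,0,0,0,1],[-13,106,20,0,0,2],[-18,142,60,0,0,2],[-18,142,100,0,0,2],[-18,142,140,0,0,2],[-18,142,170,0,0,2],[-18,142,170,0,0,2],[-18,142,170,0,0,2]],
])

```text
clock: 2.82
eef_pos: [644.3, -117.4, 160.1]
tool_rot: [-3.138, 0.002, 0.655]
force: [0.4, 1.1, 0.7]
width: 47.2
```

```bash
python3 - <<'E'
from h import *
from cell import sensors,get_image
s=sensors.read_state();print(s["eef_pos"],s["tool_rot"],s["force"],s["width"])
for n in("wrist","side"):
    d=get_image(n);np.savez(f"pics/{n}1.npz",**d)
    im=d["pixels"][:,:,::-1]
    if n=="side": im=cv2.resize(im[120:270,160:360],None,fx=4,fy=4,interpolation=cv2.INTER_CUBIC)
    cv2.imwrite(f"pics/{n}1.png",im)
E
```

```text
[ 644.28785199 -117.35209893  160.05187238] [-3.13757078e+00  2.21925616e-03  6.55344589e-01] [0.43207296 1.08943583 0.70732933] 47.1817475166155
```

View pics/wrist1.png

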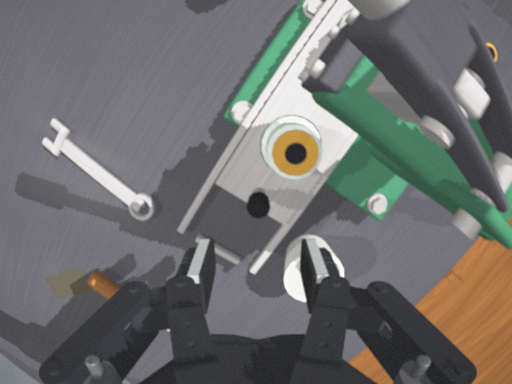

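View pics/side1.png

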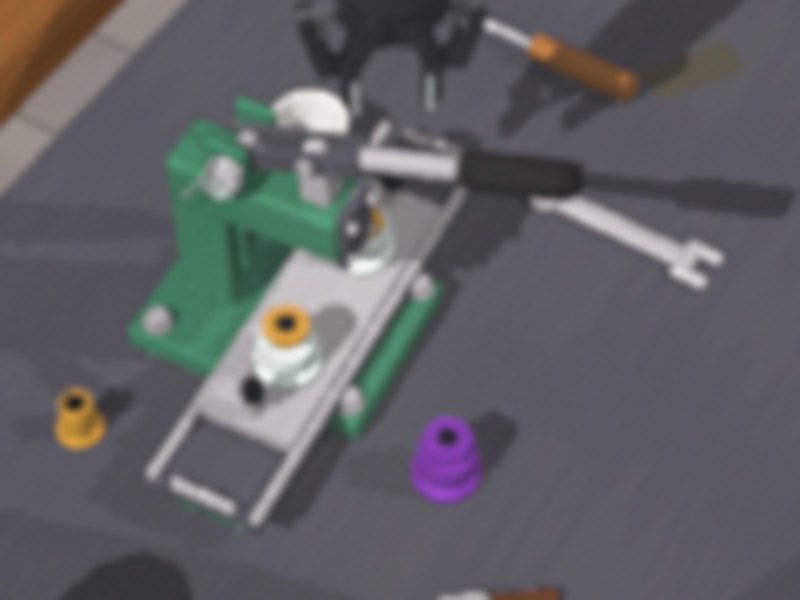

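The wrist view shows the right knob at (258,205) ahead of the open jaws and the seated, finished hub at (297,152). Next: the knob's position from the wrist ray.

```bash
cat >> h.py <<'E'
def fray(d,u,v,h):
    K=d["K"];P=d["pose"];a=np.array([u-K[0,2],v-K[1,2]])/K[0,0];r=np.hypot(*a);a=a/max(r,1e-9)
    w=P[:3,:3]@np.array([a[0]*np.sin(r),-a[1]*np.sin(r),-np.cos(r)]);o=P[:3,3]
    return o+w*(h-o[2])/w[2]
E
python3 - <<'E'
from h import *
d=dict(np.load("pics/wrist1.npz"))
print("knob",fray(d,258,205,85),"hub flange",fray(d,297,152,83))
print(d["z_map"][205,258])
s=([644.3,-117.35,160.05],[-3.138,.002,.655])
k=fray(d,258,205,85)
print(shift(*s,[*k[:2],64],[np.pi,0,.655]))
E
```

```text
knob [ 645.42569835 -118.69186593   85.        ] hub flange [643.11795798 -67.41551939  83.        ]
231.40489
(array([ 0.3,  2.1, 96. ]), array([-0.2,  0.1, -0. ]))
```

Call:
arm_command([
  [[0,2,30,0,0,0],[0,2,55,0,0,0],[0,2,75,0,0,0],[0,2,88,0,0,0],[0,2,95,0,0,0],[0,2,95,0,0,0]],
])

```text
clock: 3.42
eef_pos: [647.2, -121.2, 66.8]
tool_rot: [3.141, -0.001, 0.653]
force: [0.8, 0.9, 1.3]
width: 47.1
```

Call:
arm_command([
  [[0,0,0,0,0,0],[0,0,0,0,0,0],[0,0,0,0,0,0],[0,0,0,0,0,0],[0,0,0,0,0,0],[0,0,0,0,0,0]],
], claw=-1)

```text
clock: 3.92
eef_pos: [647.8, -121.9, 68.3]
tool_rot: [3.139, -0.002, 0.653]
force: [-0.3, -0.4, 6.3]
width: 16.3
```

```bash
python3 - <<'E'
from h import *
from cell import sensors,get_image
s=sensors.read_state();print(s["eef_pos"],s["tool_rot"],s["force"],s["width"])
y=.081;u=np.array([-np.sin(y),np.cos(y),0])
for L in(20,40,55,58,60,62): print(L,shift(s["eef_pos"],s["tool_rot"],s["eef_pos"]-L*u,s["tool_rot"])[0])
d=get_image("wrist");cv2.imwrite("pics/wrist2.png",d["pixels"][:,:,::-1])
E
```

```text
[ 647.84608879 -121.89582438   68.28272598] [ 3.13945464e+00 -2.01079237e-03  6.52701150e-01] [-0.30879481 -0.42039433  6.33155994] 16.310912786658687
20 [-10.8  16.8   0. ]
40 [-21.6  33.6   0. ]
55 [-29.8  46.3   0. ]
58 [-31.4  48.8   0. ]
60 [-32.5  50.5   0. ]
62 [-33.5  52.1   0. ]
```

View pics/wrist2.png

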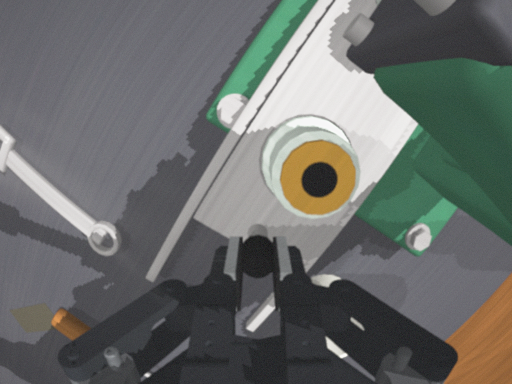

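The grip is about 4 mm high and 4 mm off in tool y, and the width of 16 is below the 19 mm knob. I'll reopen slightly, correct and grip again.

Call:
arm_command([
  [[0,0,0,0,0,0],[0,0,0,0,0,0],[0,0,0,0,0,0],[0,-2,3,0,0,0],[0,-4,7,0,0,0],[0,-4,7,0,0,0],[0,-4,7,0,0,0],[0,-4,7,0,0,0]],
], claw=0.0)

```text
clock: 4.63
eef_pos: [644.1, -118.3, 59.1]
tool_rot: [-3.141, 0.0, 0.653]
force: [0.1, -0.5, 0.6]
width: 42.6
```

```bash
python3 - <<'E'
from h import *
from cell import sensors,get_image
s=sensors.read_state();print(s["eef_pos"],s["tool_rot"],s["force"],s["width"])
d=get_image("wrist");cv2.imwrite("pics/wrist3.png",d["pixels"][:,:,::-1])
E
```

```text
[ 644.1269834  -118.26721927   59.0544272 ] [-3.14136201e+00  2.84060692e-04  6.52826853e-01] [ 0.10323744 -0.52477312  0.58651106] 42.60971489929858
```

View pics/wrist3.png

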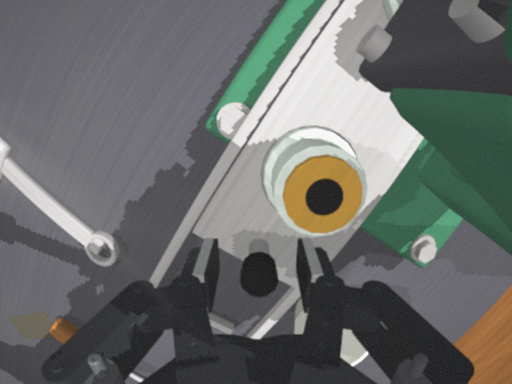

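The knob at (259,273) is now centred between the pads. Closing.

Call:
arm_command([
  [[0,0,0,0,0,0],[0,0,0,0,0,0],[0,0,0,0,0,0],[0,0,0,0,0,0],[0,0,0,0,0,0],[0,0,0,0,0,0]],
], claw=-1)

```text
clock: 5.18
eef_pos: [644.9, -118.2, 59.6]
tool_rot: [3.141, -0.001, 0.653]
force: [2.3, 0.9, 1.5]
width: 16.8
```

Call:
arm_command([
  [[-3,4,0,0,0,0],[-8,12,0,0,0,0],[-13,20,0,0,0,0],[-18,28,0,0,0,0],[-23,36,0,0,0,0],[-27,42,0,0,0,0],[-30,46,0,0,0,0],[-30,46,0,0,0,0],[-30,46,0,0,0,0]],
])

```text
clock: 5.93
eef_pos: [649.4, -174.3, 59.6]
tool_rot: [3.139, -0.001, 0.652]
force: [4.6, -0.9, 1.3]
width: 16.5
```

```bash
python3 - <<'E'
from h import *
from cell import sensors,get_image
s=sensors.read_state();print(s["eef_pos"],s["force"],s["width"])
d=get_image("top");np.savez("pics/top4.npz",**d);cv2.imwrite("pics/top4.png",cv2.resize(d["pixels"][125:240,190:330,::-1],None,fx=5,fy=5,interpolation=cv2.INTER_CUBIC))
E
```

```text
[ 649.4244953  -174.27513161   59.60441321] [ 4.62366088 -0.91206343  1.31677759] 16.46012617962425
```

View pics/top4.png

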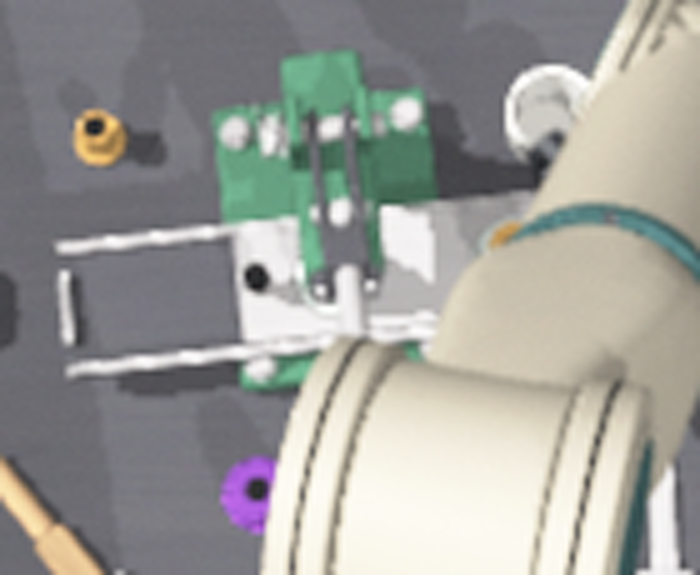

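The shuttle followed: the left knob went from crop (172,288) to (256,277), and the TCP moved about 56 mm. Now the last few mm against the stop.

Call:
arm_command([
  [[-1,2,0,0,0,0],[-2,3.4,0,0,0,0],[-2,3.4,0,0,0,0],[-2,3.4,0,0,0,0]],
])

```text
clock: 6.32
eef_pos: [649.5, -175.8, 59.6]
tool_rot: [-3.141, -0.002, 0.654]
force: [4.5, 2.9, 3.8]
width: 16.4
```

Call:
arm_command([
  [[-0.5,0.8,0,0,0,0],[-1,1.7,0,0,0,0],[-1,1.7,0,0,0,0],[-1,1.7,0,0,0,0]],
])

```text
clock: 6.65
eef_pos: [649.6, -177.6, 59.6]
tool_rot: [-3.141, -0.001, 0.654]
force: [4.3, 3.0, 4.5]
width: 16.8
```

Call:
arm_command([
  [[-0.5,0.8,0,0,0,0],[-1,1.7,0,0,0,0],[-1,1.7,0,0,0,0],[-1,1.7,0,0,0,0]],
])

```text
clock: 6.98
eef_pos: [649.7, -177.9, 59.6]
tool_rot: [-3.138, -0.002, 0.654]
force: [2.4, 6.2, 5.3]
width: 16.2
```

Call:
arm_command([
  [[-0.5,0.8,0,0,0,0],[-1,1.7,0,0,0,0],[-1,1.7,0,0,0,0],[-1,1.7,0,0,0,0]],
])

```text
clock: 7.32
eef_pos: [649.7, -177.8, 59.6]
tool_rot: [-3.136, -0.003, 0.655]
force: [2.4, 8.6, 8.6]
width: 16.4
```

Call:
arm_command([
  [[-0.5,0.8,0,0,0,0],[-1,1.7,0,0,0,0],[-1,1.7,0,0,0,0],[-1,1.7,0,0,0,0]],
])

```text
clock: 7.65
eef_pos: [649.6, -177.8, 59.6]
tool_rot: [-3.133, -0.004, 0.656]
force: [1.2, 12.1, 9.3]
width: 16.6
```

It is at the stop: no motion while the force climbs. I'll relax the push, release and rise.

Call:
arm_command([
  [[2,-3.4,0,0,0,0],[2,-3.4,0,0,0,0]],
])

```text
clock: 7.82
eef_pos: [649.7, -177.9, 59.6]
tool_rot: [-3.139, -0.002, 0.655]
force: [2.6, 6.7, 6.3]
width: 16.4
```

Call:
arm_command([
  [[0,0,0,0,0,0],[0,0,0,0,0,0],[0,0,0,0,0,0],[0,0,0,0,0,0],[0,0,-20,0,0,0],[0,0,-60,0,0,0],[0,0,-100,0,0,0],[0,0,-140,0,0,0],[0,0,-180,0,0,0],[0,0,-220,0,0,0],[0,0,-260,0,0,0],[0,0,-290,0,0,0],[0,0,-300,0,0,0],[0,0,-300,0,0,0]],
], claw=0.0)

```text
clock: 8.98
eef_pos: [650.0, -182.4, 362.5]
tool_rot: [3.137, -0.003, 0.652]
force: [-0.2, 0.1, -0.3]
width: 42.7
```

```bash
python3 - <<'E'
from h import *
from cell import sensors,get_image
s=sensors.read_state();print(s["eef_pos"],s["tool_rot"],s["force"],s["width"])
for n,(a,b,c,e) in dict(top=(190,125,330,240),side=(160,130,350,260)).items():
    d=get_image(n);np.savez(f"pics/{n}5.npz",**d);cv2.imwrite(f"pics/{n}5.png",cv2.resize(d["pixels"][b:e,a:c,::-1],None,fx=4,fy=4,interpolation=cv2.INTER_CUBIC))
E
```

```text
[ 650.04372483 -182.43325472  362.53794613] [ 3.13668515e+00 -2.78236923e-03  6.51648878e-01] [-0.20045617  0.0703781  -0.2691131 ] 42.68583629402703
```

View pics/top5.png

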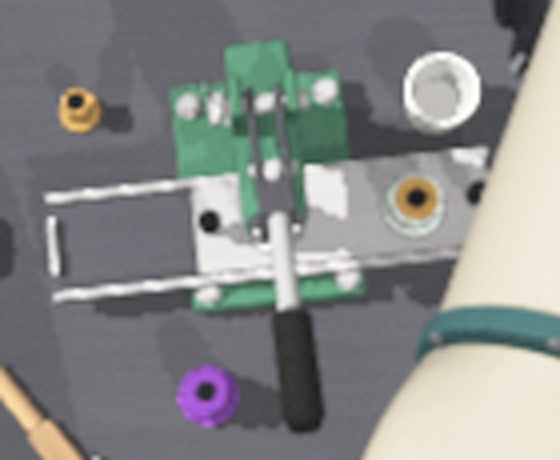

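View pics/side5.png

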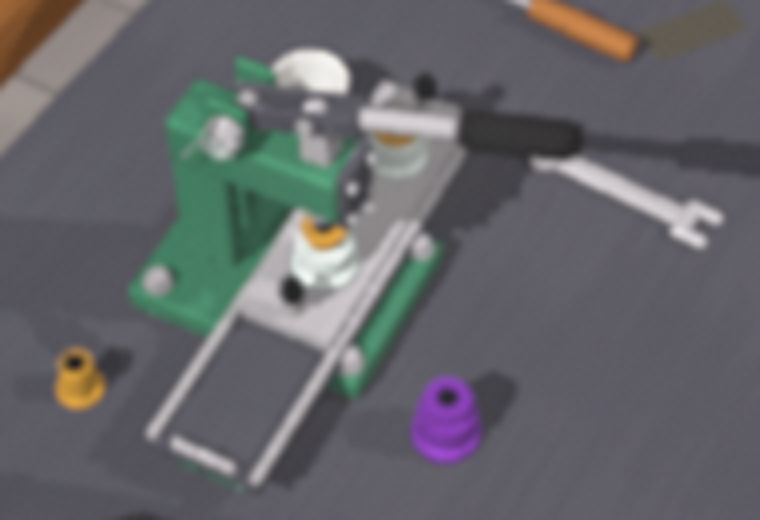

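```bash
python3 - <<'E'
from h import *
from cell import sensors
d=dict(np.load("pics/top5.npz"));k=ray(d,190+209.5/4-.5,125+221.5/4-.5,85);print("knobL",k,np.hypot(*(k-[627.15,102.36,85])[:2]))
W=pts(d);hsv=cv2.cvtColor(d["pixels"],cv2.COLOR_RGB2HSV)
m=np.zeros(W.shape[:2],bool);m[195:240,250:280]=True
m&=(W[...,2]>240)&(W[...,2]<310)&(hsv[...,2]<75)&(W[...,0]>430);q=W[m]
c=np.polyfit(q[:,0],q[:,1],1);print(m.sum(),q[:,0].min(),q[:,0].max(),c,np.polyval(c,[490,482]))
z=np.polyfit(q[:,0],q[:,2],1);print("z at 482",np.polyval(z,482),z)
s=sensors.read_state();print(shift(s["eef_pos"],s["tool_rot"],[482,-21,362],[np.pi,0,.08]))
E
```

```text
knobL [632.48549141  42.81949734  85.        ] 59.77908435308327
289 448.8974946407474 530.8963305748133 [  0.05545984 -47.07077049] [-19.89544736 -20.33912611]
z at 482 290.01904021800556 [-2.95940633e-01  4.32662425e+02]
(array([ -35.2, -228.2,   -3.7]), array([-0.1,  0.1, 32.8]))
```

The left knob moved 59.8 mm, so the proud hub is under the ram. The grip axis is at about (482, -20.5). I'll move above it with the fingers shut.

Call:
arm_command([
  [[-4,-25,0,0,0,4],[-8,-55,0,0,0,8],[-13,-85,0,0,0,12],[-18,-115,0,0,0,16],[-23,-145,0,0,0,20],[-27,-175,0,0,0,24],[-31,-205,0,0,0,28],[-35,-228,0,0,0,32],[-35,-228,0,0,0,33],[-35,-228,0,0,0,33],[-35,-228,0,0,0,33]],
], claw=-1)

```text
clock: 10.0
eef_pos: [482.7, -21.4, 358.1]
tool_rot: [3.141, 0.002, 0.078]
force: [0.1, -0.7, 1.0]
width: -0.0
```

```bash
python3 - <<'E'
from h import *
from cell import sensors,get_image
s=sensors.read_state();print(s["eef_pos"],s["tool_rot"],s["force"],s["width"])
print(shift(s["eef_pos"],s["tool_rot"],[482,-20.5,300],[np.pi,0,.08]))
d=get_image("wrist");cv2.imwrite("pics/wrist6.png",d["pixels"][:,:,::-1])
E
```

```text
[482.70682263 -21.3589332  358.09156155] [3.14078133e+00 2.18296669e-03 7.76651189e-02] [ 0.09670899 -0.7182361   0.95453994] -0.014139338700849421
(array([-0.5, -1. , 58.1]), array([ 0. ,  0.1, -0.1]))
```

View pics/wrist6.png

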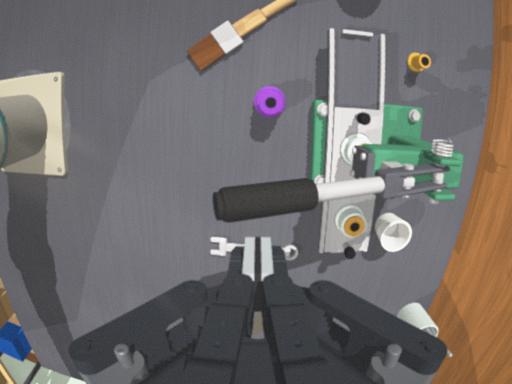

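The wrist view shows the shut fingertips at (258,240) and the grip at (265,199), which is lower, so the gap is parallax. Descending close to confirm.

Call:
arm_command([
  [[0,-1,20,0,0,0],[0,-1,40,0,0,0],[0,-1,55,0,0,0],[0,-1,55,0,0,0],[0,-1,55,0,0,0]],
])

```text
clock: 10.47
eef_pos: [482.9, -21.0, 303.6]
tool_rot: [3.141, 0.002, 0.075]
force: [-0.7, -0.0, 0.8]
width: -0.3
```

```bash
python3 - <<'E'
from h import *
from cell import sensors,get_image
s=sensors.read_state();print(s["eef_pos"],s["tool_rot"],s["force"],s["width"])
d=get_image("wrist");np.savez("pics/wrist7.npz",**d);cv2.imwrite("pics/wrist7.png",d["pixels"][:,:,::-1])
E
```

```text
[482.87453857 -21.02574496 303.56309129] [3.14073064e+00 2.25206328e-03 7.54579486e-02] [-0.66336388 -0.01847326  0.75179553] -0.3238758311026246
```

View pics/wrist7.png

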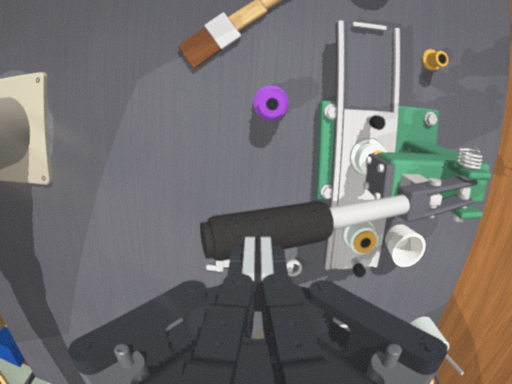

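```bash
python3 - <<'E'
from h import *
d=dict(np.load("pics/wrist7.npz"))
for u,v in((220,218),(265,208),(310,203),(222,255),(310,243)):
    print(u,v,fray(d,u,v,278).round(1))
E
```

```text
220 218 [458.8 -14.3 278. ]
265 208 [486.1  -5.4 278. ]
310 203 [ 5.133e+02 -1.000e-01  2.780e+02]
222 255 [460.7 -41.1 278. ]
310 243 [517.4 -27.8 278. ]
```

The grip axis comes out near y≈-20 at x≈485, so the fingertips are on it. Pressing down to just short of seating.

Call:
arm_command([
  [[0,0,8,0,0,0],[0,0,16,0,0,0],[0,0,24,0,0,0],[0,0,32,0,0,0],[0,0,40,0,0,0],[0,0,40,0,0,0]],
])

```text
clock: 11.02
eef_pos: [482.6, -20.1, 262.9]
tool_rot: [3.141, 0.001, 0.077]
force: [0.2, 0.0, 3.5]
width: 0.1
```

Call:
arm_command([
  [[0,0,8,0,0,0],[0,0,16,0,0,0],[0,0,24,0,0,0],[0,0,30,0,0,0],[0,0,30,0,0,0]],
])

```text
clock: 11.43
eef_pos: [482.2, -20.1, 233.1]
tool_rot: [3.142, 0.002, 0.077]
force: [-2.0, 0.8, 5.3]
width: 0.2
```

Call:
arm_command([
  [[0,0,5,0,0,0],[0,0,10,0,0,0],[0,0,15,0,0,0],[0,0,20,0,0,0],[0,0,25,0,0,0],[0,0,30,0,0,0],[0,0,30,0,0,0]],
])

```text
clock: 12.02
eef_pos: [481.8, -20.1, 204.2]
tool_rot: [-3.141, 0.002, 0.076]
force: [-5.0, -0.7, 7.8]
width: -0.0
```

Call:
arm_command([
  [[0,0,5,0,0,0],[0,0,10,0,0,0],[0,0,15,0,0,0],[0,0,20,0,0,0],[0,0,25,0,0,0],[0,0,25,0,0,0]],
])

```text
clock: 12.52
eef_pos: [482.7, -20.1, 179.4]
tool_rot: [-3.141, 0.0, 0.077]
force: [-3.2, 0.5, 7.7]
width: -0.0
```

Call:
arm_command([
  [[0,0,2,0,0,0],[0,0,4,0,0,0],[0,0,4,0,0,0]],
])

```text
clock: 12.77
eef_pos: [483.1, -20.1, 175.9]
tool_rot: [-3.141, -0.001, 0.077]
force: [-3.3, -0.0, 10.5]
width: 0.2
```

Call:
arm_command([
  [[0,0,2,0,0,0],[0,0,4,0,0,0],[0,0,4,0,0,0]],
])

```text
clock: 13.02
eef_pos: [483.5, -20.1, 172.2]
tool_rot: [-3.141, -0.002, 0.077]
force: [-3.0, 0.4, 14.1]
width: 0.0
```

Call:
arm_command([
  [[0,0,2,0,0,0],[0,0,3,0,0,0],[0,0,3,0,0,0]],
])

```text
clock: 13.27
eef_pos: [483.9, -20.0, 170.4]
tool_rot: [-3.14, -0.003, 0.076]
force: [-6.3, 0.8, 24.9]
width: 0.0
```

The force jumped to 25 N while the motion stalled, which suggests it has seated. Hold a moment and check.

Call:
arm_command([
  [[0,0,0.5,0,0,0],[0,0,0.5,0,0,0],[0,0,0.5,0,0,0],[0,0,0.5,0,0,0],[0,0,0.5,0,0,0],[0,0,0.5,0,0,0]],
])

```text
clock: 13.77
eef_pos: [483.9, -20.0, 170.3]
tool_rot: [-3.14, -0.003, 0.076]
force: [-6.8, 0.8, 25.9]
width: -0.0
```

```bash
python3 - <<'E'
from h import *
from cell import sensors,get_image
for i in range(2):
    s=sensors.read_state();print(s["clock"],s["eef_pos"],s["force"],s["qd"].round(3))
    d=get_image(("side","wrist")[i]);np.savez(f"pics/f{i}.npz",**d)
    im=d["pixels"][:,:,::-1]
    if i==0: im=cv2.resize(im[130:260,160:350],None,fx=4,fy=4,interpolation=cv2.INTER_CUBIC)
    cv2.imwrite(f"pics/f{i}.png",im)
E
```

```text
13.7667 [483.90486368 -19.99851861 170.26863413] [-6.76668843  0.75017077 25.89586941] [-0.001  0.001 -0.002  0.     0.001 -0.    -0.   ]
13.8167 [483.91625037 -20.01035486 170.25053024] [-6.29733126  0.28402957 27.46671083] [ 0.002 -0.     0.001  0.    -0.    -0.     0.002]
```

View pics/f0.png

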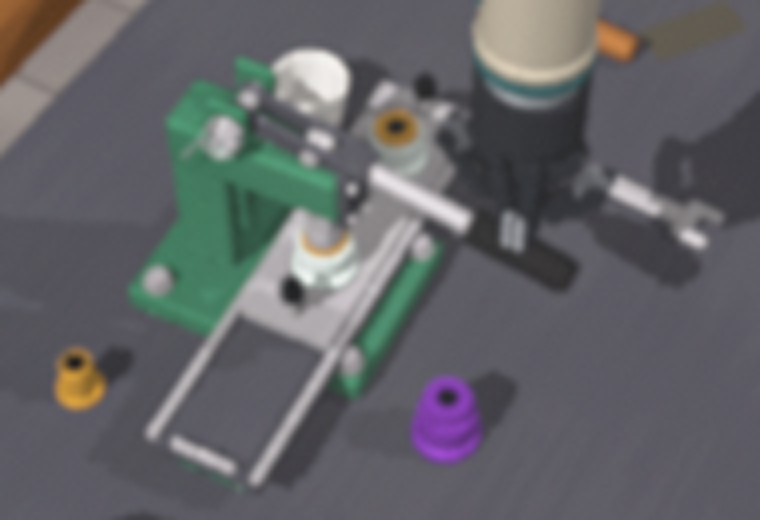

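View pics/f1.png

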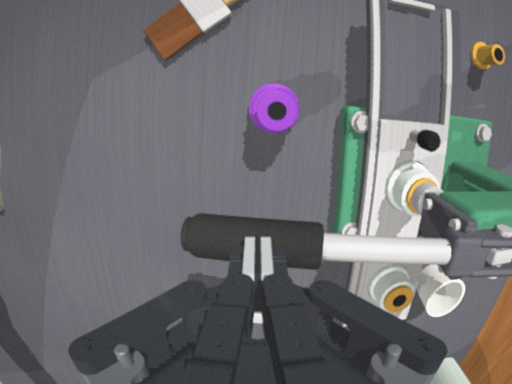

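The side view shows the ram down with the bronze flange on the hub at crop (325,240). The wrist view shows the fingertips on the grip at (258,243). The arm is at rest, pushing a steady 26–27 N. Handing in.

```bash
python3 - <<'E'
from cell import order,sensors
print(order.finish_job()); s=sensors.read_state();print(s["clock"],s["eef_pos"],s["force"])
E
```

```text
the job is handed in; nothing more can be done
None
the job is handed in; nothing more can be done
```

The job is handed in, with the bush pressed home and the arm still holding the lever down. It took about 13.8 s of the 54 s, and the hand-in gives no verdict.

- **Choice of hub:** the proud bush was in the left-hand (+y) nest. Its flange top measured about 95 mm, against about 83 mm for the finished hub.
- **Shuttle:** I gripped the right-hand knob and pulled toward -y until the shuttle stopped moving while the force kept rising. The left knob moved 59.8 mm in the top view, so the hub is under the ram.
- **Pressing:** I pushed the lever down with shut fingertips until it stalled at TCP z ≈ 170 mm. That is about 3 mm lower than the 173 mm I had worked out for the seated position. The side view shows the flange down on the hub.
- **Holding:** the grip reading was a steady 26–27 N with the arm at rest. That works out to roughly 70 N at the ram by the lever ratio, as I had no direct ram reading.

**Checks that disagreed:** the first grip on the knob was about 4 mm high and 4 mm off-centre, so I opened and gripped again. The jaws read about 16.5 mm on the 19 mm knob both times, which I put down to soft pads; the shuttle still followed. The bystanders I could see in the last pictures looked unmoved, but I did not measure them.

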